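# Put the arch cast away in the bench drawer

## Task

Put the full-arch plaster cast (the one with the horseshoe of teeth) away in the empty front bay of the drawer that stands ajar. First slide the flat tin on the bench right out of that drawer's path, without lifting it or hitting it with the drawer; then pull the drawer out, set the cast down in it teeth up without dropping it, and slide the drawer gently and fully shut. Leave the other casts, the other things and the shut drawer as they are.

Things in the scene. Friction and masses are not known exactly. Their poses are not given: they have to be found in the camera images.
- arch: The full-arch dental cast: white plaster base 50 (x) x 62 (y) x 18 mm high, vertical sides, with a yellow horseshoe of teeth on top (open towards +x), 32 mm high overall, 0.14 kg. Origin at the centre of its underside, z up.
- unit: The low white bench-top drawer unit whose grey-fronted drawer stands ajar, fixed to the bench: 200 (x) x 160 (y) x 80 mm high. Origin at the centre of its underside; its front looks along its own -x. With the drawer shut the front face lies at x = -100 mm; the carcass (8 mm top board, z 72 to 80 mm) begins at x = -88 mm. The drawer slides out along -x.
- unit_drawer (a joint): How far that drawer is pulled out (m): 0 shut, 0.128 fully out; at the start 0.04 to 0.055. It runs freely with some 1.5 N of friction and stays where it is left.
- unit_front (a point): Middle of the top edge of the ajar drawer's front, on its outer face; moves with the drawer; axes as the unit's. The front is a handleless panel 12 mm thick, 156 mm wide, from 4 to 78 mm above the bench; it can be hooked with a fingertip behind it, or pinched, and pushed on its outer face.
- unit_bay (a point): Centre of the floor of that drawer's empty front bay, 16 mm above the bench; moves with the drawer; axes as the unit's. The bay is 78 mm (x) by 128 mm (y) inside; side walls reach 40 mm above its floor, the divider at its +x side 36 mm, the front panel 62 mm. The rear bay is filled with fixed boxes 26 mm high. The bay is clear of the carcass once the drawer is out by more than 80 mm.
- tin: Flat round aluminium tin, diameter 84 mm, 24 mm high, 0.16 kg, lying on the bench in front of the ajar drawer, in its way. Origin at the centre of its underside.
- spare: A second drawer unit of the same make and size beside the first, fixed to the bench, its drawer shut. Origin and axes as for the first unit.
- spare_drawer (a joint): How far the second unit's drawer is pulled out (m); 0 shut, and to stay shut.
- quadrant: Quadrant cast: plaster block 56 (x) x 26 (y) mm with one straight row of teeth, 32 mm high. Bystander. Origin at the centre of its underside.
- stump: Single-stump cast: plaster block 34 x 34 mm, 22 mm high, with one 13 mm stump on top. Bystander. Origin at the centre of its underside.
- jar: Small closed amber jar, diameter 42 mm, 50 mm high, standing on the second unit's top. Bystander. Origin at the centre of its underside.
- spatula: Metal spatula 170 mm long lying on the steel plate, along its own x. Bystander.
- pot: Grey plastic pot, diameter 52 mm, 50 mm high, standing on the bench. Bystander. Origin at the centre of its underside.
- burner: Red burner box 90 (x) x 70 (y) x 45 mm with a round steel cup up to 81 mm high, fixed to the bench. Origin at the centre of its underside.
- plate: Steel bench plate 340 x 340 mm, 3 mm thick, fixed; the casts and the spatula lie on it. Origin at the centre of its underside.
Not all that is in view belongs to the job. Leave any green or red look-alike of the arch alone.

How it is judged:
By the outcome, as a careful person would: the job done as asked, in the order asked, and still so for the second after the job is handed in, with the robot touching nothing.
It also fails if it takes over 67 s, if anything falls off the work surface, if the arm or the gripper's body presses on something with over 40 N, if the wrist force passes 120 N, or if a joint passes its speed limit or range.

## Robot

A 7-joint arm with a two-finger parallel gripper is mounted at the origin on the work surface. World frame = base frame: x ahead of the robot, y to its left, z up, the work surface at z = 0. Lengths are in m, angles in rad, forces in N, time in s.
With the tool pointing down it reaches from about 0.425 to 0.875 m from the base axis. Payload 4.7 kg.
Tool frame: the origin (TCP) lies midway between the tips of the shut fingers; the grasp point (between the pads) lies 19 mm behind it; z points along the fingers, y is the line along which they close (so a half turn about z gives the same grasp; the last joint's range is limited). The gripper opens to 87 mm and grips with 3 to 60 N. Pads are 19 mm wide; open, the fingers measure 117 mm over their backs; the gripper's body (75 mm by 190 mm) begins 51 mm behind the grasp point.
Start: joints at [-1.184, 0.321, -0.07, 1.45, 0.023, 1.371, -0.057], TCP at [0.237, 0.605, 0.183] pointing down, gripper open.
Joint ranges: [-2.86, 2.86], [-0.3, 2.09], [-1.38, 1.24], [0.06, 2.45], [-1.56, 4.7], [0.09, 2.05], [-2.69, 2.69]. Speed limits (rad/s): [2.57, 2.57, 3.14, 3.14, 3.14, 3.14, 3.14].

## Interface

Orientations are given as a rotation vector (axis times angle).
In Python, from bench import ctrl gives the robot as it stands. The module is installed in compiled form; this text tells all that it offers.
- The arm moves only by the tool carry_out, never from a script. Its argument "steps" is a list of rows, each a list of 7 numbers: the turn, a rotation vector about the world's x, y, z in degrees, then the shift along the world's x, y, z in cm, then the opening, from 0 (shut) to 1 (fully open). A call has 1 to 12 rows; each row is the pose to reach, as a shift and turn from the pose commanded when the call began; what a row does not reach only later rows make up. A row lasts 1/10 s, in which the tool goes at most 50 mm and 8.59 degrees, less where a joint would pass 70% of its speed; a pose out of reach is approached as far as the arm can. A call with a gripper value outside its range is refused whole. The fingers move at their own pace and stop on an object; "squeeze" is the grip in N (left out, the last holds). Time passes only in rows, so rows that repeat a pose let the fingers close. It gives the time, the measured TCP pose, the force, the opening and the grip force at its end, in the units of the state.
- ctrl.get_state(): the state, without advancing time (a new reading comes with each control period).
- ctrl.get_image(name): name is "side" or "top" or "wrist"; returns a dict with "pixels" (420x560x3 uint8, red, green, blue), "camera_matrix" (3x3 intrinsics, pixels), "cam_to_world" (4x4, takes a point from camera to world coordinates); the wrist camera has in their place "T_tool_cam" (4x4, takes a point from camera to tool coordinates, whose origin is the TCP and whose axes are the flange's). Camera axes: x right, y down, z forward; pixel columns grow to the right and rows downward; lengths in m; the calibration is good to about 2 mm. The wrist camera is an equidistant fisheye: a pixel r from the principal point sees the ray r / f radians off the axis. A picture is of the moment at which its call begins: read the wrist's pose just before it. There is no depth.
- ctrl.close_job(): hands the job in; it is judged then, once.
The state is a dict: "time": time; "joint_positions": joint angles; "qd": joint speeds; "joint_torque": joint torques, N m; "position": TCP position; "tool_rot": TCP orientation; "ft_force": force on the tool from outside, world axes, zero at the start; "torque": the same for the moment, N m; "grip_width": opening from 0.0 (shut) to 1.0 (fully open); "grip_force": force on a finger pad.
Only numpy, scipy, OpenCV 4.12 (cv2) and the standard library are available. Lean on these libraries where they do the work, as an engineer would, in place of code of your own. Each camera call takes 0.05 s, during which the arm holds its last target. There are 200 camera calls.

## Working session

There is one attempt and no reset: what is moved stays moved. The work goes in short steps, Python scripts to look and compute and a tool call to move; the robot and the scene stay as the last step left them, time stands still between calls to the robot, and variables do not carry over. Pictures are saved under pics/ and viewed, at most 10 in all, crops included, and the job is handed in when it is done.

Besides the shell and the picture viewer there is one more tool, called after ">>>" in YAML: its name, and indented under it one key for each argument. carry_out: Moves the arm, as the interface text tells. Its arguments: {"type":"object","properties":{"steps":{"type":"array","items":{"type":"array","items":{"type":"number"}}},"squeeze":{"type":"number"}},"required":["steps"]}

```bash
mkdir -p pics
cat > h.py <<'E'
import numpy as np, cv2
from bench import ctrl
from scipy.spatial.transform import Rotation as R
def snap(n,f):
    d=ctrl.get_image(n); cv2.imwrite('pics/'+f+'.png',d['pixels'][:,:,::-1]); np.savez('pics/'+f+'.npz',**d); return d
def ray(d,u,v):
    K=np.array(d['camera_matrix']);T=np.array(d['cam_to_world'])
    return T[:3,3],T[:3,:3]@np.array([(u-K[0,2])/K[0,0],(v-K[1,2])/K[1,1],1])
def plane(d,u,v,z):
    o,r=ray(d,u,v); return o+r*(z-o[2])/r[2]
def tri(a,pa,b,pb):
    A=[];y=[]
    o1,r1=ray(a,*pa);o2,r2=ray(b,*pb)
    s=np.linalg.lstsq(np.c_[r1,-r2],o2-o1,rcond=None)[0]
    p,q=o1+s[0]*r1,o2+s[1]*r2
    return (p+q)/2,np.linalg.norm(p-q)
def load(f): return dict(np.load('pics/'+f+'.npz'))
E
python3 - <<'E'
from h import *
for n in('top','side'):
    d=snap(n,n+'0'); print(n,d['camera_matrix'],d['cam_to_world'])
s=ctrl.get_state();print({k:np.round(v,3) for k,v in s.items()})
E
```

```text
top [[435.43194016   0.         275.53665713]
 [  0.         435.43194016 208.08069388]
 [  0.           0.           1.        ]] [[ 0.02281936 -0.98215783  0.18666891  0.29351782]
 [-0.99950786 -0.02643293 -0.01689181 -0.02902288]
 [ 0.02152463 -0.18619158 -0.98227765  1.14069851]
 [ 0.          0.          0.          1.        ]]
side [[544.19702227   0.         278.10961766]
 [  0.         544.19702227 212.25388666]
 [  0.           0.           1.        ]] [[-0.90845624 -0.20541642  0.36402109 -0.07809303]
 [-0.41795489  0.45597535 -0.78574818  1.12706909]
 [-0.00457907 -0.86596223 -0.50008845  0.82515251]
 [ 0.          0.          0.          1.        ]]
{'time': np.float64(0.1), 'joint_positions': array([-1.184,  0.322, -0.07 ,  1.452,  0.023,  1.371, -0.057]), 'qd': array([ 0.001, -0.003,  0.002, -0.002,  0.001,  0.002,  0.   ]), 'joint_torque': array([-1.0000e-03, -4.9257e+01, -4.0600e-01, -3.1340e+01, -6.4000e-02,
        3.9000e-02,  0.0000e+00]), 'position': array([0.237, 0.605, 0.182]), 'tool_rot': array([-5.820e-01, -3.087e+00,  3.000e-03]), 'ft_force': array([-1.269, -1.213,  0.431]), 'torque': array([ 0.016, -0.013, -0.007]), 'grip_force': np.float64(0.0), 'grip_width': np.float64(0.998)}
```

View pics/top0.png

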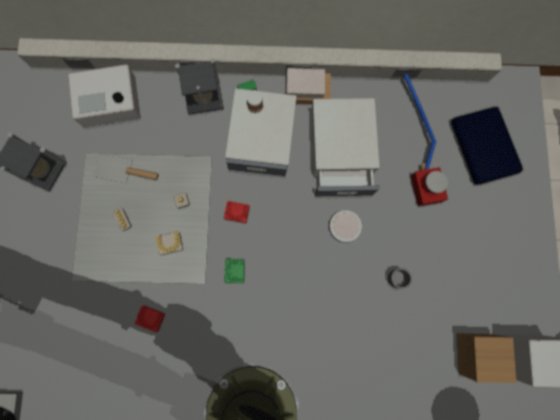

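View pics/side0.png

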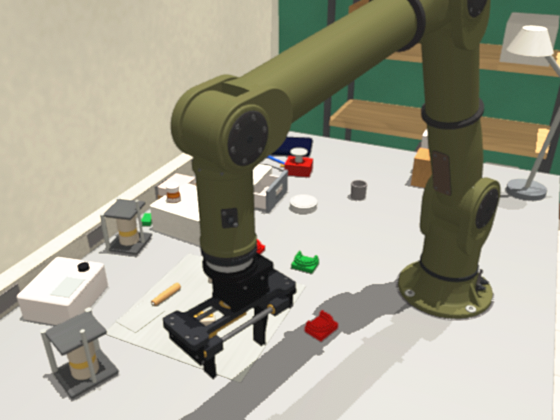

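Top view: the yellow horseshoe cast on white is at (169,242). Other candidates are the red ones at (237,212) and (150,319), the green ones at (235,270) and (247,88), the quadrant at (122,219) and the stump at (181,200). Only (169,242) is white plaster with a yellow horseshoe. The ajar drawer is at (346,185) and the tin at (346,226). Next is an enlarged crop to confirm, plus measurements.

Run:
```python
from h import *
t=load('top0');s=load('side0')
im=t['pixels'][:,:,::-1]
a=cv2.resize(im[190:290,95:195],(400,400),interpolation=cv2.INTER_CUBIC)
b=cv2.resize(im[160:260,300:400],(400,400),interpolation=cv2.INTER_CUBIC)
c=cv2.resize(s['pixels'][150:220,220:360,::-1],(400,200),interpolation=cv2.INTER_CUBIC)
cv2.imwrite('pics/crop0.png',np.vstack([np.hstack([a,b]),np.hstack([c,c*0])]))
for n,(u,v),z in[('tin',(346,226),.024),('arch',(169,242),.02),('carcFL',(316,172),.08),('carcFR',(379,170),.08),('carcBL',(313,99),.08),('carcBR',(376,98),.08),('spFL',(228,162),.08),('spFR',(289,168),.08),('frontL',(317,189),.078),('frontR',(376,187),.078),('pot',(399,278),.05),('red',(237,212),.02),('green',(235,270),.02),('plate',(142,220),.003),('burner',(430,188),.045),]:
    print(n,plane(t,u,v,z).round(3))
```

```text
tin [ 0.463 -0.232  0.024]
arch [0.41  0.223 0.02 ]
carcFL [ 0.591 -0.147  0.08 ]
carcFR [ 0.6   -0.307  0.08 ]
carcBL [ 0.787 -0.138  0.08 ]
carcBR [ 0.795 -0.304  0.08 ]
spFL [0.61  0.075 0.08 ]
spFR [ 0.599 -0.079  0.08 ]
frontL [ 0.547 -0.15   0.078]
frontR [ 0.556 -0.299  0.078]
pot [ 0.332 -0.359  0.05 ]
red [0.493 0.052 0.02 ]
green [0.343 0.051 0.02 ]
plate [0.468 0.302 0.003]
burner [ 0.566 -0.449  0.045]
```

View pics/crop0.png

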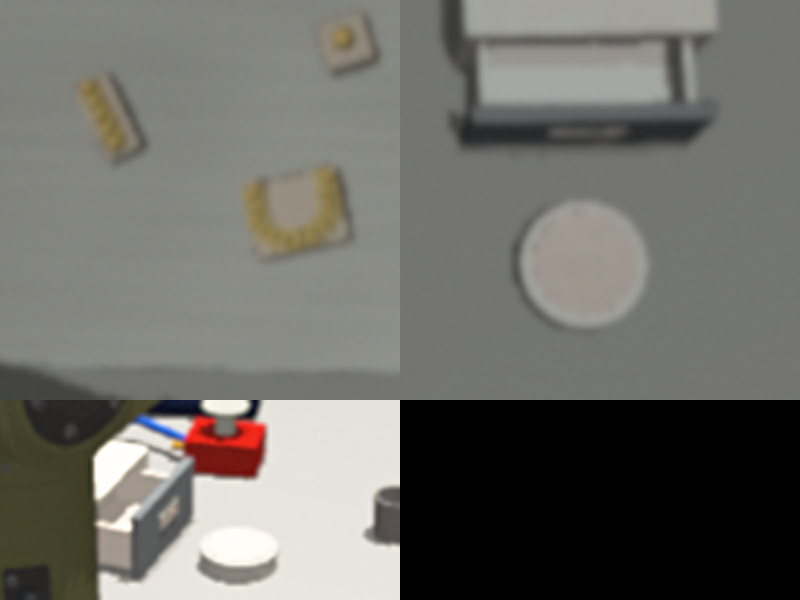

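Crop: the arch at (298,212) is white plaster with a yellow horseshoe opening towards image-up, which is +x. That makes it the cast meant. The tin lies in front of the ajar drawer. I'm moving over the arch for a wrist view on the way.

>>> carry_out:
  steps:
    - [0,0,-4,1,-2,3,0.58]
    - [0,0,-11,3,-6,6,0.58]
    - [0,0,-18,5,-10,8,0.58]
    - [0,0,-25,7,-14,8,0.58]
    - [0,0,-32,9,-18,8,0.58]
    - [0,0,-39,11,-22,8,0.58]
    - [0,0,-46,13,-26,8,0.58]
    - [0,0,-53,15,-31,8,0.58]
    - [0,0,-60,17,-36,8,0.58]
    - [0,0,-65.5,18,-40,8,0.58]
    - [0,0,-65.5,18,-40,8,0.58]

```text
time: 1.2
position: [0.4194, 0.1976, 0.263]
tool_rot: [2.174, 2.265, -0.001]
ft_force: [0.3, 0.6, -0.3]
grip_width: 0.583
grip_force: 0.0
```

```bash
cat >> h.py <<'E'
def wsnap(f):
    s=ctrl.get_state(); d=ctrl.get_image('wrist')
    T=np.eye(4);T[:3,:3]=R.from_rotvec(s['tool_rot']).as_matrix();T[:3,3]=s['position']
    d['cam_to_world']=T@np.array(d['T_tool_cam'])
    cv2.imwrite('pics/'+f+'.png',d['pixels'][:,:,::-1]); np.savez('pics/'+f+'.npz',**d); return d
_ray=ray
def ray(d,u,v):
    if 'T_tool_cam' not in d: return _ray(d,u,v)
    K=np.array(d['camera_matrix']);T=np.array(d['cam_to_world'])
    x=np.array([(u-K[0,2])/K[0,0],(v-K[1,2])/K[1,1]]);r=np.linalg.norm(x)+1e-12
    return T[:3,3],T[:3,:3]@np.r_[x/r*np.sin(r),np.cos(r)]
def proj(d,p):
    K=np.array(d['camera_matrix']);c=np.linalg.inv(d['cam_to_world'])@np.r_[p,1]
    if 'T_tool_cam' not in d: q=c[:2]/c[2]
    else:
        n=np.hypot(*c[:2]); q=c[:2]/n*np.arctan2(n,c[2])
    return np.array([K[0,0]*q[0]+K[0,2],K[1,1]*q[1]+K[1,2]])
def yaw(s):  # direction of closing axis, deg
    y=R.from_rotvec(s['tool_rot']).as_matrix()[:,1]; return np.degrees(np.arctan2(y[1],y[0]))
E
python3 - <<'E'
from h import *
d=wsnap('w1');print(d['camera_matrix'],np.round(d['T_tool_cam'],3))
s=ctrl.get_state();print(s['position'],yaw(s),s['joint_positions'].round(2),s['time'],s['grip_width'])
snap('side','side1')
E
```

```text
[[325.1922621    0.         277.07296056]
 [  0.         325.1922621  214.87054154]
 [  0.           0.           1.        ]] [[ 0.001 -0.963 -0.268  0.073]
 [ 1.     0.001  0.001 -0.   ]
 [-0.001 -0.268  0.963 -0.201]
 [ 0.     0.     0.     1.   ]]
[0.41791981 0.20180124 0.26294971] 2.7274943995981924 [-0.82 -0.12  0.29  1.77  0.03  1.49 -0.49] 1.25 0.5771999999925977
```

View pics/w1.png

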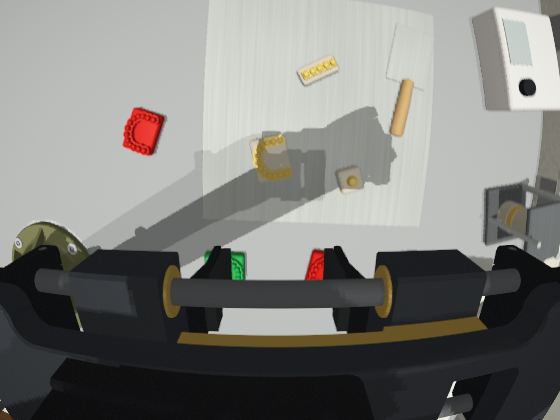

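Wrist view: the arch is at (271,158), shaded by the arm, with the quadrant at (318,69) and the stump at (349,180).

Run:
```python
from h import *
t=load('top0');s=load('side1');s0=load('side0');w=load('w1')
def white(d,roi,lo=190):
    x0,y0,x1,y1=roi;g=d['pixels'][y0:y1,x0:x1].min(2)
    m=(g>np.percentile(g,50)+ (lo)).astype(np.uint8)
    n,l,st,c=cv2.connectedComponentsWithStats(m);k=1+np.argmax(st[1:,4]);return c[k]+[x0,y0],st[k]
a,sa=white(t,(322,203,372,252),20);print('tin top',a,sa)
b,sb=white(s0,(285,190,325,216),10);print('tin side',b,sb)
print(tri(t,a,s0,b), plane(t,*a,.024),plane(s0,*b,.024))
# teeth (yellow) 
def yel(d,roi):
    x0,y0,x1,y1=roi;h=cv2.cvtColor(d['pixels'][y0:y1,x0:x1],cv2.COLOR_RGB2HSV)
    m=((h[...,0]>12)&(h[...,0]<35)&(h[...,1]>85)).astype(np.uint8)
    p=np.argwhere(m)[:,::-1]+[x0,y0];r=cv2.minAreaRect(p.astype(np.float32));return p.mean(0),r,len(p)
A=yel(t,(150,225,190,260));B=yel(w,(240,125,300,190));C=yel(s0,(150,250,260,340))
print(A,B);print('arch teeth',tri(t,A[0],w,B[0]),tri(t,A[1][0],w,B[1][0]))
for nm,q,r in(('L',(315.5,189.5),(267.2,190.2)),('R',(378,187),(287.6,170.3))):
    print('front',nm,tri(t,q,s0,r),plane(t,*q,.078),plane(s0,*r,.078))
o=s['pixels'][130:230,200:340,::-1];
e=t['pixels'][165:205,305:390,::-1]
f=w['pixels'][120:200,230:310,::-1]
z=lambda i,k:cv2.resize(i,None,fx=k,fy=k,interpolation=cv2.INTER_CUBIC)
cv=np.zeros((600,800,3),np.uint8)
for i,k,x,y in((o,3,0,0),(e,4.5,0,310),(f,4,440,0)):
    q=z(i,k);cv[y:y+q.shape[0],x:x+q.shape[1]]=q
cv2.imwrite('pics/crop1.png',cv)
```

```text
tin top [345.83201058 225.52910053] [  9   7  31  31 756]
tin side [303.11026616 200.36121673] [  5   4  27  13 263]
(array([ 0.4657374 , -0.23199297,  0.02246283]), np.float64(0.0021350856183536397)) [ 0.4644836  -0.23204663  0.024     ] [ 0.46575984 -0.22919397  0.024     ]
(array([168.75661376, 243.38095238]), ((168.5967254638672, 242.5360870361328), (17.57876968383789, 22.789413452148438), 76.75948333740234), 189) (array([269.26119403, 159.15547264]), ((270.43450927734375, 158.61993408203125), (44.13911437988281, 35.51286315917969), 78.02386474609375), 804)
arch teeth (array([0.40773508, 0.22475022, 0.01473259]), np.float64(0.0006161586821748338)) (array([0.40962101, 0.22544125, 0.01462087]), np.float64(1.4956109361531404e-05))
front L (array([ 0.54561471, -0.14582339,  0.08159852]), np.float64(0.0017543364293664033)) [ 0.54562342 -0.14650776  0.078     ] [ 0.54957796 -0.15194993  0.078     ]
front R (array([ 0.55459539, -0.30583196,  0.07520358]), np.float64(0.0053506046918545035)) [ 0.55649071 -0.30431355  0.078     ] [ 0.54943123 -0.30064615  0.078     ]
```

View pics/crop1.png

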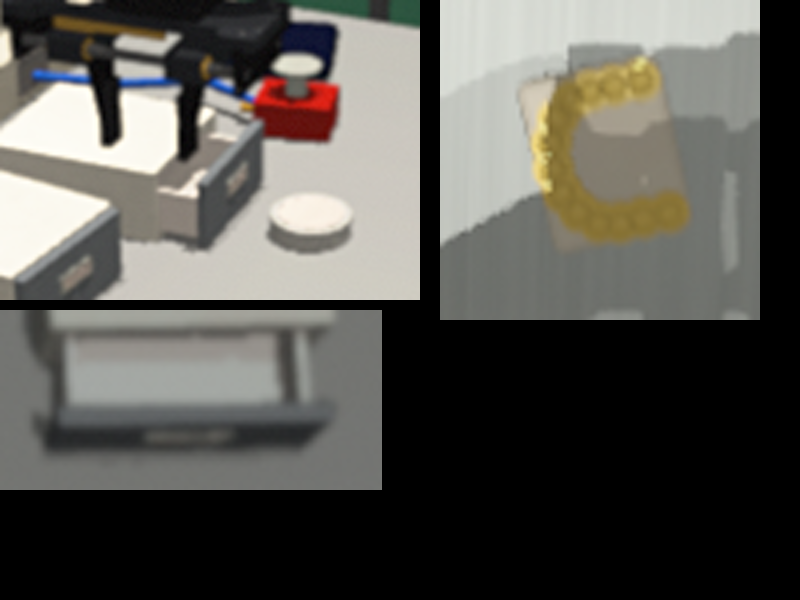

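>>> carry_out:
  steps:
    - [0,0,0,0.5,-4,0,0.58]
    - [0,0,0,1,-9,0,0.58]
    - [0,0,0,1.5,-14,-1,0.58]
    - [0,0,0,2,-19,-2,0.58]
    - [0,0,0,2.5,-24,-3,0.58]
    - [0,0,0,3,-29,-5,0.58]
    - [0,0,0,3.5,-34,-7,0.58]
    - [0,0,0,4,-39,-9,0.58]
    - [0,0,0,4.5,-44,-11,0.58]
    - [0,0,0,4.8,-48,-12,0.58]
    - [0,0,0,4.8,-50.7,-13,0.58]
    - [0,0,0,4.8,-50.7,-13,0.58]

```text
time: 2.5
position: [0.4627, -0.3056, 0.1303]
tool_rot: [-2.164, -2.275, 0.012]
ft_force: [-0.5, 0.2, -0.2]
grip_width: 0.577
grip_force: 0.0
```

>>> carry_out:
  steps:
    - [0,0,0,0,0,-4,0.58]
    - [0,0,0,0,0,-7,0.58]
    - [0,0,0,0,0,-9.5,0.58]
    - [0,0,0,0,0,-11.3,0.58]
    - [0,0,0,0,0,-11.8,0.58]
    - [0,0,0,0,0,-11.8,0.58]

```text
time: 3.1
position: [0.4653, -0.2997, 0.0142]
tool_rot: [-2.155, -2.283, 0.0]
ft_force: [0.7, 0.5, 0.8]
grip_width: 0.578
grip_force: 0.0
```

Run:
```python
from h import *
d=wsnap('w2');s=ctrl.get_state();print(s['position'],yaw(s),s['ft_force'])
snap('side','side2');t=snap('top','top2')
a=load('side2')['pixels'][110:260,170:370];b=load('w2')['pixels']
c=cv2.resize(a,(533,400),interpolation=cv2.INTER_CUBIC)
cv2.imwrite('pics/m2.png',np.hstack([c[:300,:400],cv2.resize(b,(400,300))])[:,:,::-1])
```

```text
[ 0.46574795 -0.30055715  0.01510044] 3.2629807201265097 [0.28879051 0.04027565 0.16465203]
```

View pics/m2.png

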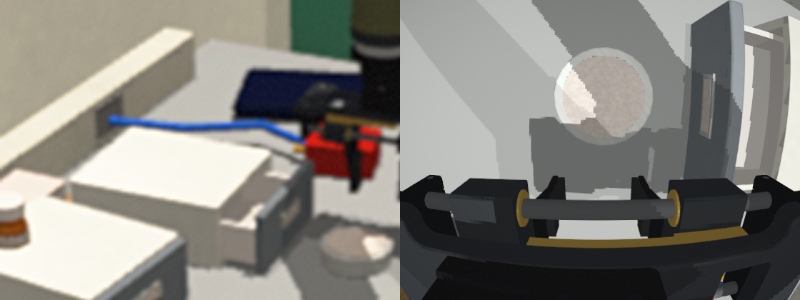

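The picture shows the fingers low behind the tin, with the tin (at (603,97) in the montage) centred between them and the drawer front clear on the right. Now to push it along +y.

>>> carry_out:
  steps:
    - [0,0,0,0,0.7,0,0.58]
    - [0,0,0,0,1.4,0,0.58]
    - [0,0,0,0,2.0,0,0.58]
    - [0,0,0,0,2.6,0,0.58]
    - [0,0,0,0,3.4,0,0.58]
    - [0,0,0,0,4.3,0,0.58]
    - [0,0,0,0,5.2,0,0.58]
    - [0,0,0,0,6.2,0,0.58]
    - [0,0,0,0,7.2,0,0.58]
    - [0,0,0,0,8.2,0,0.58]
    - [0,0,0,0,9.2,0,0.58]
    - [0,0,0,0,10.2,0,0.58]

```text
time: 4.45
position: [0.4648, -0.1987, 0.0148]
tool_rot: [2.16, 2.282, 0.0]
ft_force: [-0.1, -0.0, 0.3]
grip_width: 0.583
grip_force: 0.0
```

>>> carry_out:
  steps:
    - [0,0,0,0,1.0,0,0.58]
    - [0,0,0,0,2.0,0,0.58]
    - [0,0,0,0,3.0,0,0.58]
    - [0,0,0,0,4.0,0,0.58]
    - [0,0,0,0,5.0,0,0.58]
    - [0,0,0,0,5.9,0,0.58]
    - [0,0,0,0,6.7,0,0.58]
    - [0,0,0,0,7.4,0,0.58]
    - [0,0,0,0,7.8,0,0.58]
    - [0,0,0,0,8.0,0,0.58]
    - [0,0,0,0,8.0,0,0.58]

```text
time: 5.55
position: [0.4648, -0.1196, 0.0148]
tool_rot: [2.159, 2.282, 0.0]
ft_force: [0.0, -0.6, -0.7]
grip_width: 0.578
grip_force: 0.0
```

>>> carry_out:
  steps:
    - [0,0,0,0,-1,0,0.58]
    - [0,0,0,0,-2.5,0,0.58]
    - [0,0,0,0,-3,3,0.58]
    - [0,0,0,0,-4,7,0.58]
    - [0,0,8,0.5,-6,11,0.3]
    - [0,0,16,1,-8,14,0]
    - [0,0,24,1,-9,15,0]
    - [0,0,32,1,-10,15,0]
    - [0,0,40,1,-10,15,0]
    - [0,0,48,1,-10,15,0]
    - [0,0,56,1,-10,15,0]
    - [0,0,64,1,-10,15,0]

```text
time: 6.75
position: [0.4743, -0.2211, 0.1648]
tool_rot: [0.616, 3.081, -0.001]
ft_force: [-0.2, -0.1, -0.1]
grip_width: 0.018
grip_force: 0.0
```

>>> carry_out:
  steps:
    - [0,0,8,0,0,0,0]
    - [0,0,16,0,0,0,0]
    - [0,0,24,0,0,0,0]
    - [0,0,26,0,0,0,0]
    - [0,0,26,0,0,0,0]
    - [0,0,26,0,0,0,0]

```text
time: 7.35
position: [0.4744, -0.2205, 0.1647]
tool_rot: [0.083, -3.14, 0.0]
ft_force: [0.7, -0.0, 0.6]
grip_width: 0.004
grip_force: 0.0
```

Run:
```python
from h import *
s=ctrl.get_state();d=wsnap('w3');print(s['position'],yaw(s),s['ft_force'],s['joint_positions'].round(2))
t=snap('top','top3');b=snap('side','side3')
cv2.imwrite('pics/m3.png',np.hstack([d['pixels'],cv2.resize(t['pixels'][140:300,220:420],(240,192)).repeat(1,0).tolist()+np.zeros((228,240,3)).tolist()] if 0 else [d['pixels']])[:,:,::-1])
```

```text
[ 0.47444287 -0.22053205  0.1647435 ] 93.01018662309056 [ 0.71247639 -0.04964642  0.63259322] [-0.49  0.06  0.92  1.82 -0.05  1.29  2.07]
```

View pics/w3.png

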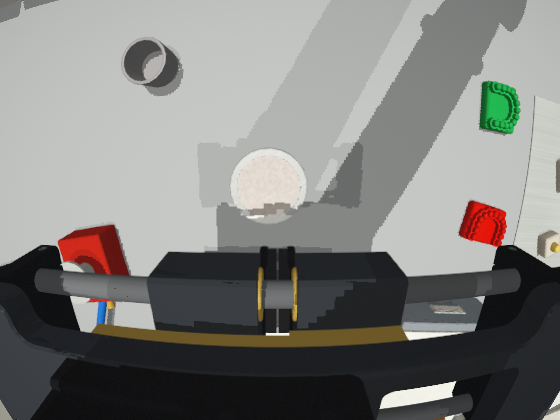

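Run:
```python
from h import *
w=load('w3');print(plane(w,268,184,.024),plane(w,485,223,.02))
t=load('top3');s=load('side3')
z=lambda i,w_,h_:cv2.resize(i,(w_,h_),interpolation=cv2.INTER_CUBIC)
cv2.imwrite('pics/m3.png',np.vstack([z(t['pixels'][130:290,200:420],550,400)[:300],z(s['pixels'][120:280,190:410],550,300)])[:,:,::-1])
```

```text
[ 0.46280214 -0.23112349  0.024     ] [0.49397279 0.04967838 0.02      ]
```

View pics/m3.png

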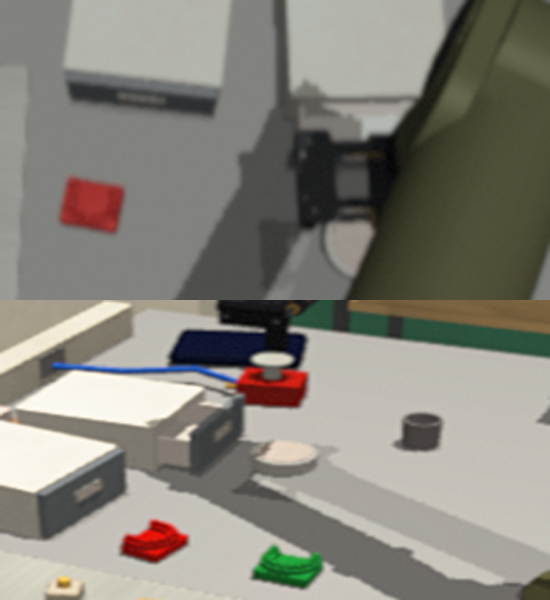

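The tin has not moved: the fingers passed over it at commanded z = 15 mm. I'm checking the true fingertip height in the pictures already taken.

Run:
```python
from h import *
s=load('side2');g=s['pixels'].max(2)
for x in(.43,.44,.49,.50):print(x,proj(s,[x,-.3,.015]).round(1),proj(s,[x,-.3,.045]).round(1))
print(g[160:200:2,290:345:2])
w3=load('side3');print(proj(w3,[.474,-.2205,.165]),proj(w3,[.474,-.2205,.195]));g=w3['pixels'].max(2)
u,v=proj(w3,[.474,-.2205,.165]).astype(int)
print(u,v);print(g[v-30:v+14:2,u-24:u+24:2])
```

```text
0.43 [322.2 195.2] [322.5 186.8]
0.44 [319.2 194.6] [319.5 186.1]
0.49 [304.5 191.6] [304.7 183.2]
0.5 [301.6 191. ] [301.8 182.6]
[[101  28  27  25  34  77  57  53  99 131 164 161 173 190 188  82  28  35
   36  27  21  62  87  21  27  20  57 190]
 [154  78  58  29  28  55  28  81 143 122  87  51  65  76  70  21  37  40
   42  54  41 159 165  21  15  11 111 196]
 [187 187 195 140 106  16  10 125 220 219 167 124 178 159 113  22  27  27
   38  93  54  98  93  10   8  67 178 199]
 [ 94  97 106 116  98  21  15  56 142 178 133 127 197 201 164  48  25  25
   27  93 138 131  88   9  34 151 200 196]
 [100  98  98  97  91  28  21  23  77  96 101 133 198 199 198 163  31  18
   97 173 202 204 147  13 113 196 198 197]
 [ 99  98  98 100  98  46  19  28  89  99 102 141 199 200 200 110  10  46
  179 202 199 199 148  98 184 199 198 199]
 [ 98  99  97  97  99  58  21  32  94 100 107 167 198 199 198  75   8  72
  195 200 198 200 199 196 200 198 198 197]
 [ 96  95  98  98  98  76  19  27  86  97 132 197 199 200 199  78   8 123
  200 199 199 200 199 199 200 199 199 199]
 [139 140 127 101  96  83  19  27
[... 2958 characters left out ...]
87 197 199 197 189 214 197 173 122  92  97  96 132 195 200 203 205
  196 190 192 192 192 192]
 [162 191 200 191 192 204 203 124  90  87  90  98  95  86 132 182 208 211
  171 187 192 192 192 192]
 [153 125 144 186 177 212 209 164 113  98  88  92  92  92 148 197 211 205
  129 188 193 192 192 193]
 [198 194 187 150 133 170 181 186 184 187 136 155 179 188 209 212 212 169
  123 192 195 193 193 191]
 [175 189 156 144 112  92  91  91  95 104 112 114 114 128 144 161 173 130
  124 192 194 194 193 194]
 [120 103 148 177 129  94  95  96  95  95  96  93  93  92  93  92  93  99
  131 193 193 194 193 194]
 [195 159  94 100 134 128  96  96  97  96  98  96  98  96  95  94  96 100
  138 194 195 196 194 195]]
```

The pictures put the fingertips some 30 mm above the reported TCP, so I'll find the true tip height by touch before relying on it.

>>> carry_out:
  steps:
    - [0,0,-8,0,-1,0,0.58]
    - [0,0,-16,0,-2,0,0.58]
    - [0,0,-24,0,-3,0,0.58]
    - [0,0,-32,-0.5,-4,0,0.58]
    - [0,0,-40,-1,-5,0,0.58]
    - [0,0,-48,-1,-6,0,0.58]
    - [0,0,-56,-1,-7,0,0.58]
    - [0,0,-64,-1,-8,0,0.58]
    - [0,0,-72,-1,-9,0,0.58]
    - [0,0,-80,-1,-9,-3,0.58]
    - [0,0,-88,-1,-9,-7,0.58]
    - [0,0,-90,-1,-9,-11,0.58]

```text
time: 8.7
position: [0.4655, -0.3099, 0.0539]
tool_rot: [2.163, 2.276, 0.001]
ft_force: [1.7, 0.6, 0.0]
grip_width: 0.58
grip_force: 0.0
```

>>> carry_out:
  steps:
    - [0,0,0,0,0,-3,0.58]
    - [0,0,0,0,0,-4.5,0.58]
    - [0,0,0,0,0,-5,0.58]
    - [0,0,0,0,0,-5.2,0.58]
    - [0,0,0,0,0,-5.4,0.58]
    - [0,0,0,0,0,-5.6,0.58]

```text
time: 9.3
position: [0.4659, -0.3102, 0.0]
tool_rot: [2.158, 2.28, 0.002]
ft_force: [0.3, -0.2, -0.5]
grip_width: 0.58
grip_force: 0.0
```

Run:
```python
from h import *
s=ctrl.get_state();print(s['position'],yaw(s),s['ft_force'])
d=snap('side','side4');g=d['pixels'].max(2)
for x in(.44,.49):
  for z in(0,.03):print(x,z,proj(d,[x,-.3,z]).round(1))
print(g[176:206,290:335:2])
```

```text
[ 4.65917631e-01 -3.10223908e-01  3.42558699e-05] 3.149661534714376 [ 0.27539873 -0.23637279 -0.45285925]
0.44 0 [319.  198.8]
0.44 0.03 [319.4 190.4]
0.49 0 [304.4 195.7]
0.49 0.03 [304.6 187.4]
[[140 141 129 101  97  96  37  19  59 101 157 201 199 200 202 151   9  43
  172 203 200 199 201]
 [197 195 176 145 140 141  64  18  81 134 180 200 200 200 200 146   7  54
  183 202 201 198 199]
 [206 204 201 195 194 194  96  15 109 179 198 202 200 199 203 160   8  69
  195 202 199 200 201]
 [203 202 203 204 204 203 105  14 116 199 202 200 201 201 203 165   8  90
  199 201 199 200 200]
 [202 201 202 202 203 202 107  12 117 202 200 201 200 199 202 155   8 110
  201 200 201 200 200]
 [203 202 201 202 203 203 106  11 116 201 200 201 200 201 201 139   5 116
  201 201 200 200 199]
 [202 201 201 202 201 201 104  11 129 201 201 200 201 200 201 126   7 114
  201 200 201 200 200]
 [204 202 202 202 201 201  98  34 156 204 201 202 201 202 199 112   4 114
  200 199 200 201 200]
 [202 202 201 202 202 200 109  82 182 203 201 200 202 202 202 109   5 116
  201 200 201 200 200]
 [204 201 203 202 203 201 158 1
[... 1306 characters left out ...]
 83  82  81  79 108]
 [123 151 162 165 162 162 161 159 192 252 247 234 227 154  84  83  82  84
   83  82  83  83 139]
 [130 153 165 164 163 162 160 156 220 252 249 235 227 187  90  83  83  84
   82  83  83  90 159]
 [131 151 163 163 162 161 159 157 212 251 249 238 224 195  93  82  84  84
   83  82  80 108 168]
 [122 141 157 163 162 161 159 159 179 251 249 244 220 188  89  80  82  82
   83  84  86 145 174]
 [117 138 146 158 161 160 161 160 171 251 250 244 220 170  87  86  80  82
   83  81 107 168 173]
 [108 128 139 149 157 161 161 161 164 244 243 234 208 145 121 112  88  80
   81  80 129 176 172]
 [106 113 131 140 148 157 153 154 154 214 226 229 175 133 165 156 123  89
   88  84 134 176 173]]
```

>>> carry_out:
  steps:
    - [0,0,0,0,0,-0.7,0.58]
    - [0,0,0,0,0,-1.3,0.58]
    - [0,0,0,0,0,-1.8,0.58]
    - [0,0,0,0,0,-2.1,0.58]
    - [0,0,0,0,0,-2.3,0.58]
    - [0,0,0,0,0,-2.4,0.58]

```text
time: 9.95
position: [0.4646, -0.3096, -0.0255]
tool_rot: [-2.16, -2.281, 0.0]
ft_force: [0.2, -0.4, 0.2]
grip_width: 0.577
grip_force: 0.0
```

>>> carry_out:
  steps:
    - [0,0,0,0,0,-0.1,0.58]
    - [0,0,0,0,0,-0.2,0.58]
    - [0,0,0,0,0,-0.3,0.58]

```text
time: 10.25
position: [0.4649, -0.3097, -0.0282]
tool_rot: [2.159, 2.281, 0.0]
ft_force: [-0.4, -0.0, -0.3]
grip_width: 0.577
grip_force: 0.0
```

>>> carry_out:
  steps:
    - [0,0,0,0,0,-0.1,0.58]
    - [0,0,0,0,0,-0.2,0.58]
    - [0,0,0,0,0,-0.3,0.58]

```text
time: 10.55
position: [0.4648, -0.3096, -0.0313]
tool_rot: [2.16, 2.281, 0.0]
ft_force: [-0.3, 0.1, -0.5]
grip_width: 0.582
grip_force: 0.0
```

>>> carry_out:
  steps:
    - [0,0,0,0,0,-0.1,0.58]
    - [0,0,0,0,0,-0.2,0.58]
    - [0,0,0,0,0,-0.2,0.58]

```text
time: 10.85
position: [0.4646, -0.3096, -0.0334]
tool_rot: [-2.16, -2.281, 0.0]
ft_force: [0.3, -0.2, -0.0]
grip_width: 0.578
grip_force: 0.0
```

>>> carry_out:
  steps:
    - [0,0,0,0,0,-0.1,0.58]
    - [0,0,0,0,0,-0.2,0.58]
    - [0,0,0,0,0,-0.2,0.58]

```text
time: 11.15
position: [0.4647, -0.3096, -0.0353]
tool_rot: [-2.16, -2.281, 0.0]
ft_force: [-0.4, -0.1, -0.7]
grip_width: 0.579
grip_force: 0.0
```

>>> carry_out:
  steps:
    - [0,0,0,0,0,-0.1,0.58]
    - [0,0,0,0,0,-0.2,0.58]
    - [0,0,0,0,0,-0.2,0.58]

```text
time: 11.45
position: [0.4647, -0.3096, -0.0374]
tool_rot: [-2.16, -2.281, 0.0]
ft_force: [0.3, 1.3, 0.5]
grip_width: 0.58
grip_force: 0.0
```

Run:
```python
from h import *
d=snap('side','side5');g=d['pixels'].max(2).astype(int)
for nm in('side2','side4','side5'):
  g=load(nm)['pixels'].max(2).astype(int)
  print(nm,[ (c,g[178:205,c].tolist()) for c in(304,)],)
  for c in(304,322): 
    col=g[:,c]; r=[v for v in range(165,215) if col[v]<45]; print(c,r)
print(proj(load('side5'),[.49,-.31,-.037]),proj(load('side5'),[.49,-.31,0]))
```

```text
side2 [(304, [34, 55, 87, 129, 171, 198, 202, 201, 200, 200, 202, 201, 196, 183, 153, 102, 98, 136, 159, 161, 160, 158, 156, 157, 156, 159, 161])]
304 [167, 168, 169, 170, 171, 172, 173, 174, 175, 176, 177, 178]
322 [165, 166, 167, 168, 169, 170, 171, 172, 173, 174, 175, 176, 177, 178, 179, 180, 181]
side4 [(304, [15, 14, 12, 11, 11, 34, 82, 148, 196, 205, 202, 195, 176, 152, 99, 79, 109, 146, 161, 162, 159, 159, 156, 157, 159, 160, 161])]
304 [165, 166, 167, 168, 169, 170, 171, 172, 173, 174, 175, 176, 177, 178, 179, 180, 181, 182, 183]
322 [165, 166, 167, 168, 169, 173, 174, 175, 176, 177, 178, 179, 180, 181, 182, 183, 184, 185, 186]
side5 [(304, [28, 26, 16, 13, 17, 17, 18, 16, 15, 14, 12, 17, 19, 17, 15, 35, 94, 147, 164, 164, 161, 159, 158, 159, 160, 161, 161])]
304 [165, 166, 167, 172, 173, 176, 177, 178, 179, 180, 181, 182, 183, 184, 185, 186, 187, 188, 189, 190, 191, 192, 193]
322 [165, 166, 167, 168, 169, 170, 174, 175, 176, 177, 178, 179, 180, 181, 184, 185, 186, 187, 188, 189, 190, 191, 192, 193, 194, 195, 196, 197]
[305.36073569 204.44035984] [305.59636933 194.38616784]
```

>>> carry_out:
  steps:
    - [0,0,0,0,0,-0.1,0.58]
    - [0,0,0,0,0,-0.2,0.58]
    - [0,0,0,0,0,-0.2,0.58]

```text
time: 11.8
position: [0.4648, -0.3097, -0.0392]
tool_rot: [2.16, 2.281, -0.0]
ft_force: [0.5, -0.2, -0.0]
grip_width: 0.577
grip_force: 0.0
```

>>> carry_out:
  steps:
    - [0,0,0,0,0,-0.1,0.58]
    - [0,0,0,0,0,-0.2,0.58]
    - [0,0,0,0,0,-0.2,0.58]

```text
time: 12.1
position: [0.4648, -0.3096, -0.0394]
tool_rot: [-2.159, -2.281, -0.003]
ft_force: [-5.0, 4.6, 16.7]
grip_width: 0.581
grip_force: 8.7
```

The fingertips touched the bench at reported z = −0.039, so the true tips sit 39 mm above the reported TCP. I'll allow for that in every height. Next is the tin push with the tips truly 14 mm up.

>>> carry_out:
  steps:
    - [0,0,0,0,0,1.0,0.58]
    - [0,0,0,0,0,1.6,0.58]
    - [0,0,0,0,0.8,1.6,0.58]
    - [0,0,0,0,1.6,1.6,0.58]
    - [0,0,0,0,2.3,1.6,0.58]
    - [0,0,0,0,2.8,1.6,0.58]
    - [0,0,0,0,3.3,1.6,0.58]
    - [0,0,0,0,4.0,1.6,0.58]
    - [0,0,0,0,4.8,1.6,0.58]
    - [0,0,0,0,5.6,1.6,0.58]
    - [0,0,0,0,6.5,1.6,0.58]
    - [0,0,0,0,7.4,1.6,0.58]

```text
time: 13.3
position: [0.4647, -0.2349, -0.0252]
tool_rot: [2.16, 2.281, 0.0]
ft_force: [0.9, -1.6, -0.4]
grip_width: 0.579
grip_force: 0.4
```

>>> carry_out:
  steps:
    - [0,0,0,0,0.9,0,0.58]
    - [0,0,0,0,1.9,0,0.58]
    - [0,0,0,0,2.9,0,0.58]
    - [0,0,0,0,3.9,0,0.58]
    - [0,0,0,0,4.9,0,0.58]
    - [0,0,0,0,5.9,0,0.58]
    - [0,0,0,0,6.9,0,0.58]
    - [0,0,0,0,7.9,0,0.58]
    - [0,0,0,0,8.9,0,0.58]
    - [0,0,0,0,9.8,0,0.58]
    - [0,0,0,0,10.5,0,0.58]
    - [0,0,0,0,11.0,0,0.58]

```text
time: 14.5
position: [0.4648, -0.1249, -0.0252]
tool_rot: [2.159, 2.282, 0.0]
ft_force: [0.3, -0.9, -0.2]
grip_width: 0.581
grip_force: 0.4
```

>>> carry_out:
  steps:
    - [0,0,0,0,0.3,0,0.58]
    - [0,0,0,0,0.5,0,0.58]
    - [0,0,0,0,0.5,0,0.58]
    - [0,0,0,0,-1,0,0.58]
    - [0,0,0,0,-3,0,0.58]

```text
time: 15.0
position: [0.4649, -0.1548, -0.0253]
tool_rot: [-2.157, -2.283, -0.001]
ft_force: [0.0, 0.4, 0.6]
grip_width: 0.577
grip_force: 0.0
```

Run:
```python
from h import *
s=ctrl.get_state();print(s['position'],yaw(s),s['ft_force'])
d=wsnap('w6');b=snap('side','side6');snap('top','top6')
m=(d['pixels'].min(2)>150).astype(np.uint8)[:240];
for im,roi in((d,(150,0,420,240)),(b,(250,180,340,250))):
    g=cv2.GaussianBlur(im['pixels'],(3,3),0);x0,y0,x1,y1=roi
    c=cv2.HoughCircles(cv2.cvtColor(g[y0:y1,x0:x1],cv2.COLOR_RGB2GRAY),cv2.HOUGH_GRADIENT,1.5,40,param1=80,param2=20,minRadius=28,maxRadius=60)
    print(c)
    if c is not None:
        for q in c[0][:3]: print(plane(im,q[0]+x0,q[1]+y0,.024))
```

```text
[ 0.46494916 -0.1548124  -0.02534846] 3.26445903871898 [5.56539646e-04 3.73350833e-01 5.67803056e-01]
[[[ 99.75 114.75  54.1 ]
  [ 66.75 194.25  40.9 ]
  [176.25 108.75  39.25]]]
[ 0.44799726 -0.07709371  0.024     ]
[ 0.43373445 -0.11549848  0.024     ]
[ 0.48306142 -0.07197866  0.024     ]
[[[27.75 26.25 28.9 ]
  [36.75 66.75 34.15]
  [89.25 33.75 39.25]]]
[ 0.52112008 -0.16400586  0.024     ]
[0.40771369 0.02507795 0.024     ]
[ 0.33825154 -0.19726755  0.024     ]
```

>>> carry_out:
  steps:
    - [0,0,0,0,0,4,0.4]
    - [0,0,0,0,0,8,0.2]
    - [0,0,-8,0,-1,12,0]
    - [0,0,-16,0,-2,15,0]
    - [0,0,-24,0,-3,17,0]
    - [0,0,-32,0,-4,17,0]
    - [0,0,-40,0,-5,17,0]
    - [0,0,-48,0,-6,17,0]
    - [0,0,-56,0,-7,17,0]
    - [0,0,-64,0,-7,17,0]
    - [0,0,-72,0,-7,17,0]
    - [0,0,-80,0,-7,17,0]

```text
time: 16.35
position: [0.4647, -0.2246, 0.1445]
tool_rot: [-3.121, -0.351, 0.001]
ft_force: [0.5, -0.3, 0.4]
grip_width: 0.008
grip_force: 0.0
```

>>> carry_out:
  steps:
    - [0,0,-8,0,0,0,0]
    - [0,0,-10,0,0,0,0]
    - [0,0,-10,0,0,0,0]
    - [0,0,-10,0,0,0,0]

```text
time: 16.75
position: [0.4648, -0.2249, 0.1446]
tool_rot: [-3.14, -0.089, 0.0]
ft_force: [0.7, -0.8, 0.3]
grip_width: 0.004
grip_force: 0.0
```

Run:
```python
from h import *
s=ctrl.get_state();print(s['position'],yaw(s),s['ft_force'],s['joint_positions'].round(2))
d=wsnap('w7');b=snap('side','side7');t=snap('top','top7')
z=lambda i,w_,h_:cv2.resize(i,(w_,h_),interpolation=cv2.INTER_CUBIC)
im=np.zeros((600,800,3),np.uint8);im[:420,:560]=d['pixels'];im[420:,:400]=z(b['pixels'][140:260,190:390],400,240)[:180];im[420:,400:700]=z(t['pixels'][130:290,200:420],300,220)[:180]
cv2.imwrite('pics/m7.png',im[:,:,::-1])
```

```text
[ 0.46478885 -0.22487491  0.14463501] -86.76590702175024 [ 0.70810803 -0.80639465  0.26026903] [-0.74  0.1   1.22  1.86 -0.09  1.25 -1.01]
```

View pics/m7.png

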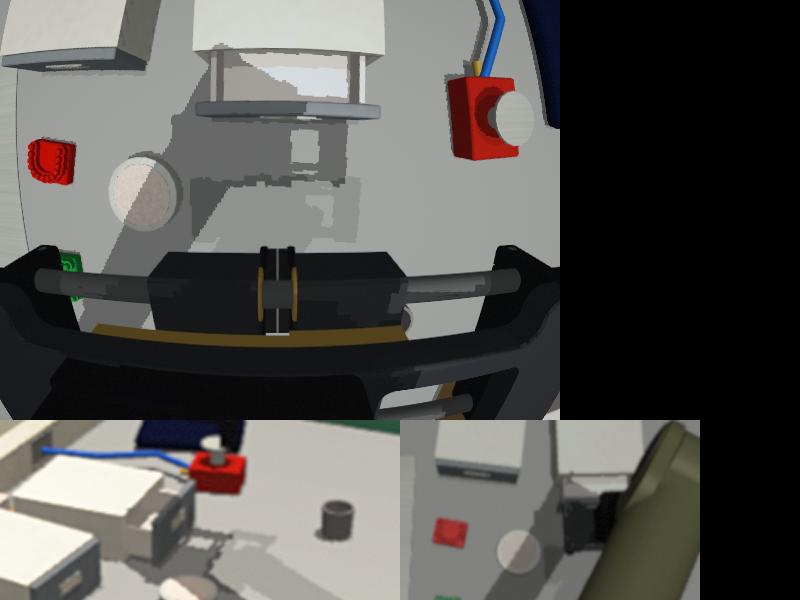

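Montage: the tin, now at wrist pixel (143,193), is left of the drawer's path. The drawer front's top face runs from (195,108) to (381,112), the bay is visible behind it, and the carcass edge is at row ~52.

Run:
```python
from h import *
w=load('w7');g=cv2.cvtColor(w['pixels'],cv2.COLOR_RGB2GRAY).astype(int)
for c in(205,240,277,320,370): print(c,g[40:125,c].tolist())
for n,p,z in(('tin',(143,193),.024),('outL',(196,115),.078),('outR',(381,119),.078),('inL',(196,102),.078),('inR',(381,106),.078),('carL',(194,51),.08),('carR',(384,54),.08),('dvL',(218,52),.08)):
    print(n,plane(w,*p,z).round(4))
print('tin top',[plane(load('top7'),200+(518-400)*220/300,130+(552-420)*160/220,.024).round(3)])
```

```text
205 [212, 212, 212, 213, 213, 213, 213, 213, 213, 207, 109, 108, 98, 104, 109, 110, 109, 108, 109, 109, 109, 132, 158, 161, 161, 161, 161, 161, 161, 161, 161, 161, 161, 102, 102, 102, 102, 102, 102, 101, 102, 102, 103, 102, 102, 103, 103, 103, 102, 103, 103, 102, 103, 103, 103, 103, 102, 103, 103, 103, 103, 85, 78, 86, 89, 88, 88, 88, 88, 88, 88, 87, 88, 86, 76, 62, 62, 98, 103, 103, 103, 103, 103, 103, 104]
240 [214, 214, 214, 214, 214, 214, 214, 215, 154, 103, 115, 120, 120, 197, 199, 168, 120, 122, 126, 120, 120, 120, 120, 120, 120, 120, 142, 158, 158, 157, 158, 157, 158, 158, 158, 158, 158, 158, 158, 158, 159, 158, 158, 158, 158, 158, 159, 159, 158, 158, 159, 159, 159, 159, 159, 159, 158, 159, 159, 159, 134, 79, 85, 89, 88, 89, 88, 89, 88, 87, 87, 87, 85, 78, 62, 53, 52, 68, 81, 82, 80, 81, 95, 104, 103]
277 [215, 215, 215, 215, 214, 215, 215, 215, 90, 102, 118, 120, 121, 190, 201, 201, 201, 201, 202, 202, 202, 202, 202, 202, 202, 203, 217, 217, 217, 217, 217, 218, 218, 218, 218, 218, 218, 218, 218, 213, 160, 161, 160, 160, 160, 160, 160, 160, 160, 160, 160, 160, 161, 161, 160, 1
[... 565 characters left out ...]
1, 212, 212, 212, 213, 214, 214, 213, 214, 213, 214, 213, 137, 109, 94, 92, 101, 109, 110, 109, 109, 110, 120, 150, 160, 160, 161, 160, 161, 160, 161, 161, 161, 161, 161, 161, 161, 161, 161, 161, 161, 161, 161, 161, 161, 161, 161, 162, 162, 162, 161, 161, 161, 162, 162, 161, 162, 162, 161, 162, 162, 162, 162, 123, 113, 134, 139, 139, 140, 142, 142, 143, 143, 146, 146, 141, 126, 85, 112, 162, 163, 163, 163, 163]
tin [ 0.4648 -0.0816  0.024 ]
outL [ 0.5455 -0.1535  0.078 ]
outR [ 0.5522 -0.3075  0.078 ]
inL [ 0.5565 -0.153   0.078 ]
inR [ 0.5632 -0.3067  0.078 ]
carL [ 0.6    -0.1491  0.08  ]
carR [ 0.6084 -0.3062  0.08  ]
dvL [ 0.5988 -0.1694  0.08  ]
tin top [array([ 0.459, -0.078,  0.024])]
```

>>> carry_out:
  steps:
    - [0,0,0,2,-0.1,0,0]
    - [0,0,0,5,-0.2,0,0]
    - [0,0,0,8,-0.3,0,0]
    - [0,0,0,10.5,-0.5,0,0]
    - [0,0,0,11.7,-0.5,0,0]
    - [0,0,0,11.7,-0.5,-3,0]
    - [0,0,0,11.7,-0.5,-6,0]
    - [0,0,0,11.7,-0.5,-9,0]

```text
time: 17.7
position: [0.5814, -0.2307, 0.054]
tool_rot: [3.14, 0.086, 0.0]
ft_force: [-0.0, 0.5, 0.1]
grip_width: 0.003
grip_force: 0.0
```

Run:
```python
from h import *
s=ctrl.get_state();print(s['position'],yaw(s),s['ft_force'],s['joint_positions'].round(2))
```

```text
[ 0.58144179 -0.23071719  0.05399923] -86.86085280870641 [-0.04571274  0.46872724  0.14702679] [-0.43  0.54  1.01  1.69 -0.49  1.18 -0.81]
```

Joints are fine. Lower into the gap and pull.

>>> carry_out:
  steps:
    - [0,0,0,0,0,-2,0]
    - [0,0,0,0,0,-3.5,0]
    - [0,0,0,0,0,-3.8,0]
    - [0,0,0,-0.5,0,-3.8,0]
    - [0,0,0,-0.9,-0.05,-3.8,0]
    - [0,0,0,-1.2,-0.05,-3.8,0]
    - [0,0,0,-1.6,-0.1,-3.8,0]
    - [0,0,0,-2.2,-0.1,-3.8,0]
    - [0,0,0,-2.9,-0.15,-3.8,0]
    - [0,0,0,-3.7,-0.2,-3.8,0]

```text
time: 18.7
position: [0.5446, -0.2325, 0.0171]
tool_rot: [-3.14, -0.086, -0.001]
ft_force: [2.4, 0.4, 1.7]
grip_width: 0.007
grip_force: 0.9
```

>>> carry_out:
  steps:
    - [0,0,0,-0.8,-0.05,0,0]
    - [0,0,0,-1.6,-0.1,0,0]
    - [0,0,0,-2.4,-0.1,0,0]
    - [0,0,0,-3.1,-0.15,0,0]
    - [0,0,0,-3.8,-0.2,0,0]
    - [0,0,0,-4.4,-0.2,0,0]
    - [0,0,0,-4.8,-0.25,0,0]
    - [0,0,0,-5.0,-0.25,0,0]
    - [0,0,0,-5.0,-0.25,0,0]

```text
time: 19.6
position: [0.494, -0.2351, 0.0166]
tool_rot: [-3.14, -0.086, 0.002]
ft_force: [-0.3, 0.0, -0.0]
grip_width: 0.002
grip_force: 0.0
```

>>> carry_out:
  steps:
    - [0,0,0,0.6,0,0,0]
    - [0,0,0,1.0,0,2,0]
    - [0,0,0,1.0,0,6,0]
    - [0,0,0,0,0,10,0]
    - [0,0,0,-2.5,0,13,0]
    - [0,0,0,-5,0,15,0]
    - [0,0,0,-5,0,15,0]
    - [0,0,0,-5,0,15,0]

```text
time: 20.4
position: [0.4457, -0.2344, 0.1675]
tool_rot: [-3.137, -0.087, -0.006]
ft_force: [0.6, 0.3, -0.6]
grip_width: 0.007
grip_force: 0.0
```

Run:
```python
from h import *
s=ctrl.get_state();print(s['position'],yaw(s),s['ft_force'],s['joint_positions'].round(2))
d=wsnap('w8');g=cv2.cvtColor(d['pixels'],cv2.COLOR_RGB2GRAY).astype(int)
for c in(200,240,277,320,360): print(c,g[20:245:3,c].tolist())
```

```text
[ 0.44567034 -0.23439362  0.16754925] -86.82392210102486 [ 0.57568265  0.34556977 -0.61594637] [-0.76 -0.03  1.19  1.86  0.03  1.29 -1.09]
200 [214, 214, 213, 214, 214, 215, 111, 112, 111, 148, 163, 163, 163, 164, 164, 164, 164, 164, 165, 165, 165, 165, 165, 165, 133, 105, 106, 105, 105, 106, 106, 106, 106, 106, 106, 107, 106, 106, 107, 106, 107, 107, 107, 107, 107, 107, 107, 107, 103, 65, 90, 89, 88, 81, 83, 84, 83, 83, 83, 83, 83, 83, 84, 83, 84, 83, 83, 84, 83, 83, 83, 83, 83, 107, 107]
240 [214, 215, 216, 216, 217, 117, 75, 136, 135, 151, 154, 154, 156, 158, 139, 103, 103, 103, 101, 87, 64, 163, 100, 105, 148, 163, 162, 163, 163, 163, 163, 163, 162, 162, 162, 163, 163, 162, 161, 161, 161, 161, 162, 161, 160, 160, 160, 75, 60, 61, 92, 90, 88, 85, 149, 149, 149, 149, 149, 149, 149, 149, 149, 149, 149, 149, 150, 149, 149, 149, 149, 149, 149, 149, 149]
277 [216, 216, 218, 217, 218, 110, 71, 128, 129, 152, 153, 154, 154, 156, 156, 157, 157, 158, 159, 108, 71, 164, 98, 107, 150, 164, 165, 165, 165, 164, 164, 165, 164, 165, 164, 164, 164, 163, 164, 164, 163, 162, 163, 162, 162, 162, 161
[... 185 characters left out ...]
42, 156, 159, 160, 159, 158, 156, 154, 153, 151, 144, 76, 222, 178, 116, 208, 222, 222, 222, 222, 222, 223, 220, 220, 196, 163, 163, 162, 162, 162, 161, 161, 161, 161, 160, 160, 160, 160, 130, 59, 59, 147, 149, 151, 144, 149, 153, 149, 149, 158, 167, 167, 167, 150, 149, 149, 149, 155, 166, 149, 149, 149, 149, 168, 167, 167]
360 [214, 214, 213, 213, 215, 216, 180, 94, 113, 163, 163, 164, 164, 164, 164, 164, 164, 164, 165, 164, 165, 165, 165, 165, 166, 166, 166, 166, 166, 166, 165, 166, 166, 166, 167, 166, 166, 166, 167, 166, 167, 167, 166, 167, 167, 167, 167, 167, 167, 167, 88, 85, 86, 89, 164, 167, 167, 167, 167, 167, 167, 167, 167, 167, 167, 167, 167, 167, 167, 167, 167, 167, 167, 167, 167]
```

Run:
```python
from h import *
w=load('w8');g=cv2.cvtColor(w['pixels'],cv2.COLOR_RGB2GRAY).astype(int)
print('row130',[(c,g[130,c]) for c in range(176,392,3)])
print('row174',[(c,g[174,c]) for c in range(165,400,4)])
print('col',g[70:100,277].tolist(),g[155:190,277].tolist())
for n,p,z in(('out',(277,180),.078),('in',(277,168),.078),('car',(277,35),.08),('divF',(277,92),.052),('divB',(277,79),.052)):print(n,plane(w,*p,z).round(4))
```

```text
row130 [(176, np.int64(166)), (179, np.int64(106)), (182, np.int64(106)), (185, np.int64(106)), (188, np.int64(106)), (191, np.int64(106)), (194, np.int64(106)), (197, np.int64(106)), (200, np.int64(107)), (203, np.int64(107)), (206, np.int64(115)), (209, np.int64(160)), (212, np.int64(101)), (215, np.int64(99)), (218, np.int64(99)), (221, np.int64(160)), (224, np.int64(160)), (227, np.int64(161)), (230, np.int64(161)), (233, np.int64(161)), (236, np.int64(162)), (239, np.int64(162)), (242, np.int64(162)), (245, np.int64(162)), (248, np.int64(163)), (251, np.int64(162)), (254, np.int64(163)), (257, np.int64(163)), (260, np.int64(163)), (263, np.int64(164)), (266, np.int64(163)), (269, np.int64(163)), (272, np.int64(163)), (275, np.int64(163)), (278, np.int64(164)), (281, np.int64(163)), (284, np.int64(163)), (287, np.int64(163)), (290, np.int64(183)), (293, np.int64(198)), (296, np.int64(210)), (299, np.int64(223)), (302, np.int64(223)), (305, np.int64(223)), (308, np.int64(208)), (311, np.int64(190)), (314, np.int64(186)), (317, np.int64(176)), (320, np.int64(163)), (323, np.int64(1
[... 1516 characters left out ...]
), (357, np.int64(92)), (361, np.int64(124)), (365, np.int64(167)), (369, np.int64(167)), (373, np.int64(167)), (377, np.int64(167)), (381, np.int64(167)), (385, np.int64(167)), (389, np.int64(167)), (393, np.int64(166)), (397, np.int64(167))]
col [157, 158, 158, 159, 159, 158, 145, 108, 68, 57, 71, 137, 164, 164, 163, 126, 98, 98, 98, 107, 124, 127, 150, 164, 164, 164, 164, 165, 165, 165] [162, 161, 162, 161, 161, 156, 74, 61, 60, 60, 60, 59, 65, 77, 83, 93, 92, 92, 91, 90, 90, 89, 89, 88, 83, 122, 149, 149, 149, 149, 149, 149, 149, 149, 149]
out [ 0.4714 -0.233   0.078 ]
in [ 0.4823 -0.2324  0.078 ]
car [ 0.6029 -0.2256  0.08  ]
divF [ 0.5533 -0.2283  0.052 ]
divB [ 0.5662 -0.2275  0.052 ]
```

>>> carry_out:
  steps:
    - [0,0,0,0,3,1,0.5]
    - [0,0,1,0.5,7,2,1]
    - [0,0,2,0.5,12,2,1]
    - [0,0,3,0.5,17,2,1]
    - [0,0,4,0.5,22,2,1]
    - [0,0,5,0.5,27,2,1]
    - [0,0,6,0,32,2,1]
    - [0,0,7,-1,37,2,1]
    - [0,0,8,-2,41,2,1]
    - [0,0,8,-3,44,2,1]
    - [0,0,8,-3.5,46,2,1]
    - [0,0,8,-3.5,46,2,1]

```text
time: 21.65
position: [0.4077, 0.2281, 0.1831]
tool_rot: [3.12, 0.314, -0.009]
ft_force: [-0.0, 0.2, -0.0]
grip_width: 0.972
grip_force: 0.0
```

>>> carry_out:
  steps:
    - [0,0,0,0,0,0,1]
    - [0,0,0,0,0,0,1]

```text
time: 21.85
position: [0.4102, 0.2233, 0.1853]
tool_rot: [3.124, 0.301, -0.004]
ft_force: [-0.3, -0.2, 0.3]
grip_width: 0.996
grip_force: 0.0
```

```bash
cat >> h.py <<'E'
def yel(d,roi,smin=85):
    x0,y0,x1,y1=roi;h=cv2.cvtColor(d['pixels'][y0:y1,x0:x1],cv2.COLOR_RGB2HSV)
    m=((h[...,0]>12)&(h[...,0]<35)&(h[...,1]>smin)).astype(np.uint8)
    m=cv2.morphologyEx(m,cv2.MORPH_OPEN,np.ones((3,3)))
    n,l,st,c=cv2.connectedComponentsWithStats(m)
    return [(st[k].tolist(),(c[k]+[x0,y0]).round(1)) for k in range(1,n) if st[k,4]>60],m
E
python3 - <<'E'
from h import *
s=ctrl.get_state();print(s['position'],yaw(s),s['ft_force'],s['joint_positions'].round(2))
d=wsnap('w9');print(proj(d,[.409,.225,.03]))
u,v=proj(d,[.409,.225,.03]).astype(int)
r=(u-60,v-60,u+60,v+60);c,m=yel(d,r);print(r,c)
cv2.imwrite('pics/m9.png',cv2.resize(d['pixels'][v-60:v+60,u-70:u+70,::-1],(700,600),interpolation=cv2.INTER_CUBIC))
E
```

```text
[0.41017416 0.22329876 0.18531258] -78.9857919313167 [-0.34023567 -0.20448603  0.31082336] [-1.1  -0.1   0.52  1.89  0.05  1.34 -1.98]
[274.58083589 193.15450964]
(np.int64(214), np.int64(133), np.int64(334), np.int64(253)) [([34, 36, 54, 44, 1167], array([275.3, 192.6]))]
```

View pics/m9.png

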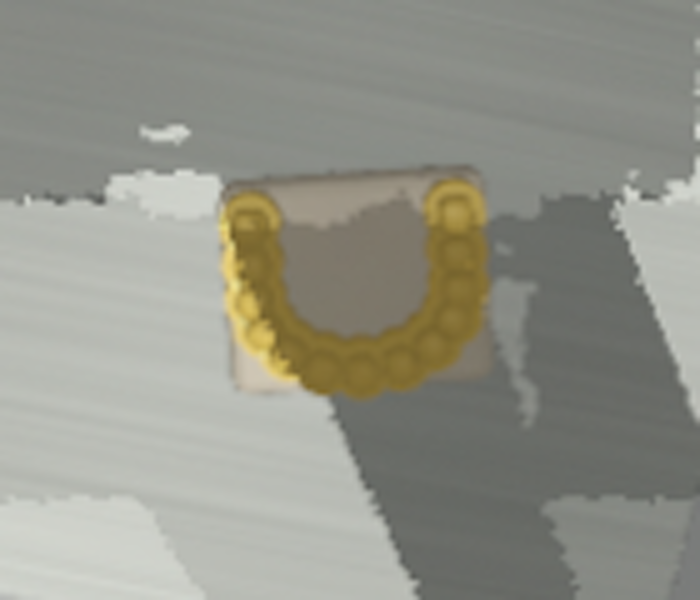

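The crop shows the arch from above, with base-top corners at full-picture (249,169.6), (300.4,167), (251,211) and (302,208.6). It's white plaster with yellow teeth opening towards +x.

Run:
```python
from h import *
d=load('w9');t=load('top0')
P=[plane(d,*p,.021)[:2] for p in((249,169.6),(300.4,167),(302,208.6),(251,211))];P=np.array(P)
print(P.round(4),P.mean(0).round(4),[np.linalg.norm(P[i]-P[i-1]).round(4) for i in range(4)])
e=P[0]-P[1];print('y-axis yaw',np.degrees(np.arctan2(*e[::-1])),np.degrees(np.arctan2(*(P[3]-P[2])[::-1])),'x',np.degrees(np.arctan2(*(P[0]-P[3])[::-1])),np.degrees(np.arctan2(*(P[1]-P[2])[::-1])))
a,_=yel(t,(150,225,190,260),60);b,_=yel(d,(214,133,334,253));print(a,b,tri(t,a[0][1],d,b[0][1]))
s=ctrl.get_state();print(s['position'],yaw(s))
```

```text
[[0.4284 0.2583]
 [0.4425 0.2018]
 [0.3953 0.1899]
 [0.3811 0.2476]] [0.4118 0.2244] [np.float64(0.0485), np.float64(0.0582), np.float64(0.0487), np.float64(0.0594)]
y-axis yaw 103.94696898441886 103.82012548491237 x 12.743761833387646 14.167266255053422
[([6, 7, 25, 21, 260], array([168.8, 243.4]))] [([34, 36, 54, 44, 1167], array([275.3, 192.6]))] (array([0.40717838, 0.22396877, 0.01771281]), np.float64(0.00025461440839197737))
[0.41028309 0.22335946 0.18579407] -79.00217226522518
```

>>> carry_out:
  steps:
    - [0,0,1.5,0.1,0.1,-3,1]
    - [0,0,2.8,0.1,0.1,-7,1]
    - [0,0,2.8,0.1,0.1,-11,1]
    - [0,0,2.8,0.1,0.1,-14.5,1]
    - [0,0,2.8,0.1,0.1,-17.5,1]
    - [0,0,2.8,0.1,0.1,-19.5,1]
    - [0,0,2.8,0.1,0.1,-20.8,1]
    - [0,0,2.8,0.1,0.1,-21.5,1]
    - [0,0,2.8,0.1,0.1,-21.9,1]
    - [0,0,2.8,0.1,0.1,-21.9,1]

```text
time: 22.9
position: [0.4112, 0.226, -0.0319]
tool_rot: [-3.118, -0.381, -0.001]
ft_force: [0.8, -1.2, 0.2]
grip_width: 0.995
grip_force: 0.0
```

>>> carry_out:
  steps:
    - [0,0,0,0,0,0,0.8]
    - [0,0,0,0,0,0,0.7]
    - [0,0,0,0,0,0,0.6]
    - [0,0,0,0,0,0,0.5]
    - [0,0,0,0,0,0,0.5]
    - [0,0,0,0,0,0,0.5]
  squeeze: 20

```text
time: 23.5
position: [0.411, 0.2261, -0.0319]
tool_rot: [-3.118, -0.381, -0.0]
ft_force: [-0.4, -0.8, 4.7]
grip_width: 0.712
grip_force: 20.0
```

>>> carry_out:
  steps:
    - [0,0,0,0,0,1,0.5]
    - [0,0,0,0,0,4,0.5]
    - [0,0,0,0,0,8,0.5]
    - [0,0,-1,0.5,-3,12,0.5]
    - [0,0,-2,1,-7,15,0.5]
    - [0,0,-4,2,-11,16,0.5]
    - [0,0,-6,3,-15,16,0.5]
    - [0,0,-8,4,-19,16,0.5]
    - [0,0,-10,5,-23,16,0.5]
    - [0,0,-11,6,-27,16,0.5]
    - [0,0,-11,7,-31,16,0.5]
    - [0,0,-11,8,-35,16,0.5]

```text
time: 24.7
position: [0.4907, -0.1256, 0.1283]
tool_rot: [-3.139, -0.081, -0.001]
ft_force: [0.7, 0.8, -1.2]
grip_width: 0.71
grip_force: 20.0
```

>>> carry_out:
  steps:
    - [0,0,0,1,-4,0,0.5]
    - [0,0,0,2,-7,0,0.5]
    - [0,0,0,2.8,-9.5,0,0.5]
    - [0,0,0,3.1,-10.7,0,0.5]
    - [0,0,0,3.1,-10.7,0,0.5]
    - [0,0,0,3.1,-10.7,0,0.5]
    - [0,0,0,3.1,-10.7,0,0.5]

```text
time: 25.4
position: [0.5217, -0.2296, 0.1277]
tool_rot: [-3.139, -0.083, 0.0]
ft_force: [0.4, -0.5, -1.9]
grip_width: 0.708
grip_force: 20.0
```

Run:
```python
from h import *
s=ctrl.get_state();print(s['position'],yaw(s),s['ft_force'],s['joint_positions'].round(2),s['grip_width'],s['grip_force'])
d=wsnap('w10');g=cv2.cvtColor(d['pixels'],cv2.COLOR_RGB2GRAY).astype(int)
print(yel(d,(200,100,350,280))[0])
print('tin',plane(d,0,0,.024))
for p in([.4834,-.2325,.078],[.4714,-.2335,.078],[.5223,-.231,.016],[.604,-.2256,.08]):print(proj(d,p).round(1))
for c in (215,340):print(c,g[60:260:3,c].tolist())
```

```text
[ 0.5217327  -0.22958751  0.12773384] -86.9724854795916 [ 0.41031853 -0.49507772 -1.92109785] [-0.51  0.29  1.04  1.76 -0.27  1.25 -0.92] 0.7079115929230234 19.97659832239151
[([12, 15, 42, 40, 1632], array([232.7, 134.7])), ([105, 16, 42, 40, 1627], array([325.1, 135.6])), ([13, 132, 33, 48, 1306], array([229.7, 256.9])), ([109, 132, 32, 48, 1333], array([324. , 256.7]))]
tin [0.7757375  0.13831973 0.024     ]
[277.6 263.2]
[278. 276.]
[278.3 201.2]
[277.2 115. ]
215 [151, 152, 151, 151, 151, 151, 150, 150, 150, 150, 149, 150, 150, 151, 151, 152, 152, 152, 153, 75, 75, 96, 95, 96, 95, 97, 98, 98, 99, 99, 100, 100, 152, 111, 123, 152, 152, 151, 151, 151, 115, 115, 115, 116, 116, 112, 111, 111, 187, 185, 182, 182, 162, 162, 143, 143, 122, 99, 93, 91, 82, 65, 88, 91, 91, 66, 16]
340 [212, 212, 213, 213, 214, 214, 214, 214, 215, 214, 215, 215, 215, 215, 215, 216, 215, 215, 216, 129, 104, 92, 91, 92, 92, 92, 92, 92, 92, 94, 95, 95, 106, 139, 101, 152, 152, 152, 151, 151, 150, 115, 115, 115, 115, 115, 115, 115, 115, 114, 129, 115, 114, 113, 112, 111, 110, 110, 105, 102, 72, 57, 66, 65, 40, 17, 17]
```

>>> carry_out:
  steps:
    - [0,0,0,0,-0.1,-2,0.5]
    - [0,0,0,0,-0.1,-5,0.5]
    - [0,0,0,0,-0.1,-8,0.5]
    - [0,0,0,0,-0.1,-10.5,0.5]
    - [0,0,0,0,-0.1,-12.3,0.5]
    - [0,0,0,0,-0.1,-13.4,0.5]
    - [0,0,0,0,-0.1,-14.0,0.5]
    - [0,0,0,0,-0.1,-14.3,0.5]
    - [0,0,0,0,-0.1,-14.3,0.5]

```text
time: 26.35
position: [0.5223, -0.2323, -0.0148]
tool_rot: [3.14, 0.081, 0.001]
ft_force: [-0.5, 0.4, -0.4]
grip_width: 0.712
grip_force: 20.0
```

>>> carry_out:
  steps:
    - [0,0,0,0,0,-0.1,0.5]
    - [0,0,0,0,0,-0.2,0.5]
    - [0,0,0,0,0,-0.2,0.5]

```text
time: 26.65
position: [0.522, -0.2322, -0.0169]
tool_rot: [3.141, 0.081, 0.001]
ft_force: [-0.5, -0.6, -0.5]
grip_width: 0.712
grip_force: 20.0
```

>>> carry_out:
  steps:
    - [0,0,0,0,0,-0.1,0.5]
    - [0,0,0,0,0,-0.1,0.5]

```text
time: 26.85
position: [0.5218, -0.2321, -0.0182]
tool_rot: [3.141, 0.081, -0.0]
ft_force: [-0.3, -0.7, -1.3]
grip_width: 0.711
grip_force: 20.0
```

>>> carry_out:
  steps:
    - [0,0,0,0,0,-0.1,0.5]
    - [0,0,0,0,0,-0.1,0.5]

```text
time: 27.05
position: [0.5221, -0.2322, -0.0188]
tool_rot: [-3.141, -0.081, -0.001]
ft_force: [0.0, 0.5, 3.0]
grip_width: 0.71
grip_force: 20.0
```

>>> carry_out:
  steps:
    - [0,0,0,0,0,-0.05,0.5]
    - [0,0,0,0,0,-0.1,0.5]
    - [0,0,0,0,0,-0.1,0.5]

```text
time: 27.35
position: [0.523, -0.2321, -0.0189]
tool_rot: [-3.14, -0.081, -0.003]
ft_force: [-1.3, 1.9, 8.8]
grip_width: 0.711
grip_force: 20.0
```

The arch is on the bay floor. Release and go up.

>>> carry_out:
  steps:
    - [0,0,0,0,0,0.1,0.75]
    - [0,0,0,0,0,0.1,0.85]
    - [0,0,0,0,0,0.1,0.88]
    - [0,0,0,0,0,0.1,0.88]
    - [0,0,0,0,0,1,0.88]
    - [0,0,0,0,0,2.5,0.88]
    - [0,0,0,0,0,5,0.88]
    - [0,0,0,0,0,9,0.88]
    - [0,0,0,0,0,13,0.6]
    - [0,0,0,-3,0,16,0.3]
    - [0,0,0,-6,0,18,0]
    - [0,0,0,-8.5,0,18.5,0]

```text
time: 28.55
position: [0.4366, -0.2344, 0.1672]
tool_rot: [3.14, 0.076, 0.005]
ft_force: [-0.3, 0.2, 1.3]
grip_width: 0.6
grip_force: 0.0
```

>>> carry_out:
  steps:
    - [0,0,0,-0.5,0,0,0]
    - [0,0,0,-0.5,0,0,0]
    - [0,0,0,-0.5,0,0,0]

```text
time: 28.85
position: [0.4326, -0.2317, 0.165]
tool_rot: [3.14, 0.082, 0.001]
ft_force: [0.4, -0.7, 0.9]
grip_width: 0.327
grip_force: 0.0
```

Run:
```python
from h import *
s=ctrl.get_state();print(s['position'],yaw(s),s['ft_force'],s['joint_positions'].round(2))
d=wsnap('w11');t=snap('top','top11');b=snap('side','side11')
print(proj(d,[.5223,-.231,.04]),yel(d,(180,0,400,245))[0])
for p in((277,0),):pass
for c in yel(d,(180,0,400,245))[0]: print(plane(d,*c[1],.042).round(3))
h=cv2.cvtColor(d['pixels'],cv2.COLOR_RGB2GRAY).astype(int);print(h[20:245:3,277].tolist());print([proj(d,p).round(1) for p in([.4714,-.2335,.078],[.4834,-.2325,.078],[.604,-.226,.08])])
```

```text
[ 0.43264438 -0.23169118  0.16499496] -87.01526928293418 [ 0.36193814 -0.69633623  0.86973618] [-0.71 -0.09  1.11  1.89  0.08  1.29 -1.14]
[280.76463389 110.70097713] [([42, 23, 37, 44, 1552], array([239.7,  44.1])), ([124, 23, 37, 45, 1570], array([322.2,  44.9])), ([72, 88, 60, 48, 1271], array([278.9, 115.6])), ([118, 88, 14, 10, 120], array([304.9,  92.9]))]
[ 0.589 -0.187  0.042]
[ 0.593 -0.268  0.042]
[ 0.517 -0.229  0.042]
[ 0.542 -0.254  0.042]
[116, 74, 81, 132, 133, 157, 157, 158, 158, 159, 160, 160, 162, 162, 135, 72, 227, 121, 120, 144, 170, 170, 170, 130, 137, 138, 137, 137, 137, 138, 138, 138, 138, 137, 146, 132, 127, 161, 104, 169, 169, 168, 168, 62, 78, 99, 96, 95, 85, 113, 112, 112, 112, 103, 155, 155, 155, 155, 155, 155, 155, 155, 155, 155, 155, 155, 155, 155, 155, 155, 155, 155, 155, 155, 155]
[array([280.9, 165.9]), array([280.6, 152.4]), array([280.5,  19.4])]
```

The arch sits teeth up in the bay, with the teeth at (0.517, −0.229). Now to shut the drawer gently with closed fingers.

>>> carry_out:
  steps:
    - [0,0,0,0,0,-3,0]
    - [0,0,0,0,0,-7,0]
    - [0,0,0,0,0,-11,0]
    - [0,0,0,0,0,-14,0]
    - [0,0,0,0,0,-15.6,0]
    - [0,0,0,0,0,-15.9,0]
    - [0,0,0,0.6,0,-15.9,0]
    - [0,0,0,1.2,0,-15.9,0]
    - [0,0,0,1.7,0,-15.9,0]
    - [0,0,0,2.1,0,-15.9,0]
    - [0,0,0,2.4,0,-15.9,0]
    - [0,0,0,2.6,0,-15.9,0]

```text
time: 30.2
position: [0.4583, -0.2321, 0.0061]
tool_rot: [3.14, 0.081, 0.001]
ft_force: [0.2, -0.6, -0.7]
grip_width: 0.009
grip_force: 0.0
```

>>> carry_out:
  steps:
    - [0,0,0,0.2,0,0,0]
    - [0,0,0,0.4,0,0,0]
    - [0,0,0,0.7,0,0,0]
    - [0,0,0,1.0,0.05,0,0]
    - [0,0,0,1.4,0.05,0,0]
    - [0,0,0,1.9,0.1,0,0]
    - [0,0,0,2.4,0.1,0,0]
    - [0,0,0,2.9,0.15,0,0]
    - [0,0,0,3.4,0.15,0,0]
    - [0,0,0,3.9,0.2,0,0]
    - [0,0,0,4.4,0.2,0,0]
    - [0,0,0,4.9,0.25,0,0]

```text
time: 31.4
position: [0.5072, -0.2297, 0.0058]
tool_rot: [3.14, 0.081, -0.0]
ft_force: [-2.0, -1.0, -0.6]
grip_width: 0.006
grip_force: 0.9
```

>>> carry_out:
  steps:
    - [0,0,0,0.5,0,0,0]
    - [0,0,0,1.0,0.05,0,0]
    - [0,0,0,1.5,0.05,0,0]
    - [0,0,0,2.0,0.1,0,0]
    - [0,0,0,2.5,0.1,0,0]
    - [0,0,0,3.0,0.15,0,0]
    - [0,0,0,3.5,0.15,0,0]
    - [0,0,0,4.0,0.2,0,0]
    - [0,0,0,4.4,0.2,0,0]
    - [0,0,0,4.8,0.25,0,0]
    - [0,0,0,5.1,0.25,0,0]
    - [0,0,0,5.3,0.25,0,0]

```text
time: 32.6
position: [0.5602, -0.2269, 0.0058]
tool_rot: [-3.14, -0.081, -0.0]
ft_force: [-2.0, -0.3, 0.3]
grip_width: 0.004
grip_force: 0.8
```

>>> carry_out:
  steps:
    - [0,0,0,0.2,0,0,0]
    - [0,0,0,0.4,0,0,0]
    - [0,0,0,0.6,0,0,0]
    - [0,0,0,0.8,0.05,0,0]
    - [0,0,0,1.0,0.05,0,0]
    - [0,0,0,1.2,0.05,0,0]
    - [0,0,0,1.4,0.05,0,0]
    - [0,0,0,1.6,0.1,0,0]
    - [0,0,0,1.7,0.1,0,0]

```text
time: 33.5
position: [0.577, -0.2262, 0.0058]
tool_rot: [3.14, 0.081, 0.0]
ft_force: [-1.7, 0.1, 0.2]
grip_width: 0.01
grip_force: 0.8
```

>>> carry_out:
  steps:
    - [0,0,0,0.1,0,0,0]
    - [0,0,0,0.2,0,0,0]
    - [0,0,0,0.3,0,0,0]

```text
time: 33.8
position: [0.5798, -0.2261, 0.0057]
tool_rot: [-3.141, -0.081, 0.0]
ft_force: [-1.1, 0.9, 0.4]
grip_width: 0.004
grip_force: 0.8
```

>>> carry_out:
  steps:
    - [0,0,0,0.1,0,0,0]
    - [0,0,0,0.2,0,0,0]

```text
time: 34.0
position: [0.5814, -0.2261, 0.0057]
tool_rot: [-3.14, -0.081, 0.001]
ft_force: [-4.5, 1.3, 3.7]
grip_width: 0.001
grip_force: 2.0
```

>>> carry_out:
  steps:
    - [0,0,0,0.05,0,0,0]
    - [0,0,0,0.1,0,0,0]
    - [0,0,0,0.1,0,0,0]

```text
time: 34.3
position: [0.5813, -0.226, 0.0058]
tool_rot: [-3.139, -0.08, 0.004]
ft_force: [-6.1, 2.0, 4.1]
grip_width: 0.006
grip_force: 2.9
```

>>> carry_out:
  steps:
    - [0,0,0,0.05,0,0,0]
    - [0,0,0,0.05,0,0,0]
    - [0,0,0,0.05,0,0,0]

```text
time: 34.6
position: [0.5813, -0.226, 0.0057]
tool_rot: [-3.139, -0.08, 0.005]
ft_force: [-6.6, 1.3, 6.1]
grip_width: 0.007
grip_force: 3.6
```

It's against the stop at the predicted x. Backing off and checking.

>>> carry_out:
  steps:
    - [0,0,0,-0.3,0,0,0]
    - [0,0,0,-1.5,0,0,0]
    - [0,0,0,-4,0,1,0]
    - [0,0,0,-7,0,4,0]
    - [0,0,0,-10,0,8,0]
    - [0,0,0,-11.5,0,12,0]
    - [0,0,0,-11.5,0,14,0]
    - [0,0,0,-11.5,0,14,0]
    - [0,0,0,-11.5,0,14,0]

```text
time: 35.5
position: [0.4685, -0.2255, 0.1455]
tool_rot: [-3.139, -0.082, -0.002]
ft_force: [-0.3, 0.3, -0.3]
grip_width: 0.0
grip_force: 0.0
```

Run:
```python
from h import *
s=ctrl.get_state();print(s['position'],yaw(s),s['ft_force'])
d=wsnap('w12');t=snap('top','top12');g=cv2.cvtColor(d['pixels'],cv2.COLOR_RGB2GRAY).astype(int)
for c in(240,277,310):print(c,g[20:120,c].tolist())
print([proj(d,p).round(1) for p in([.591,-.228,.078],[.603,-.2265,.08])])
z=lambda n,r:load(n)['pixels'][r[1]:r[3],r[0]:r[2]].astype(int)
for nm,r in(('spare',(222,85,296,178)),('pot',(385,265,412,290)),('quad',(112,205,134,233)),('stump',(172,191,190,209)),('red',(222,200,252,224))):
    print(nm,np.abs(z('top0',r)-z('top12',r)).max(2).mean().round(1))
m=np.zeros((420,800,3),np.uint8);m[:,:400]=d['pixels'][:,80:480];m[:300,400:]=cv2.resize(t['pixels'][60:300,80:400],(400,300))
```

```text
[ 0.46847677 -0.22549787  0.14549998] -87.00943048893481 [-0.25989174  0.27350268 -0.34318277]
240 [212, 212, 213, 213, 213, 213, 213, 214, 214, 214, 214, 214, 214, 214, 214, 213, 213, 213, 214, 214, 214, 214, 215, 215, 215, 215, 215, 215, 215, 215, 215, 216, 213, 149, 105, 125, 136, 138, 139, 119, 88, 88, 87, 87, 87, 86, 78, 63, 52, 53, 51, 52, 53, 52, 52, 53, 52, 52, 53, 57, 74, 80, 80, 79, 86, 100, 103, 104, 103, 103, 104, 103, 104, 103, 104, 104, 103, 104, 104, 104, 104, 104, 105, 104, 103, 104, 104, 104, 104, 104, 104, 104, 104, 104, 104, 104, 105, 104, 104, 104]
277 [212, 212, 212, 213, 213, 213, 213, 214, 214, 214, 214, 214, 214, 214, 214, 214, 214, 215, 215, 214, 215, 216, 216, 216, 216, 216, 216, 216, 216, 216, 216, 216, 201, 127, 115, 132, 140, 140, 141, 141, 142, 142, 142, 143, 143, 135, 117, 83, 63, 63, 63, 91, 159, 189, 136, 126, 104, 77, 62, 83, 142, 119, 81, 80, 80, 82, 95, 104, 104, 103, 104, 104, 103, 104, 104, 104, 104, 104, 103, 104, 104, 104, 104, 103, 104, 104, 104, 104, 104, 104, 104, 104, 104, 104, 104, 105, 104, 104, 104, 104]
310 [211, 212, 212, 213, 213, 213, 214, 214, 214, 213, 213, 213, 213, 213, 214, 214, 214, 214, 215, 215, 215, 215, 215, 215, 215, 215, 215, 215, 215, 215, 215, 215, 216, 186, 101, 118, 139, 140, 141, 142, 143, 143, 144, 143, 144, 140, 130, 111, 60, 63, 63, 63, 101, 162, 155, 117, 91, 85, 65, 62, 118, 144, 145, 144, 145, 144, 153, 163, 163, 163, 163, 163, 163, 163, 163, 163, 164, 163, 163, 163, 163, 163, 163, 164, 163, 163, 163, 164, 164, 163, 163, 163, 163, 163, 163, 164, 164, 164, 164, 164]
[array([287.8,  68.4]), array([286.8,  53.9])]
spare 15.1
pot 23.6
quad 14.8
stump 14.9
red 14.6
```

```bash
python3 -c "
from bench import ctrl
print(ctrl.close_job())"
```

```text
the job is handed in; nothing more can be done
None
```

The arch cast is in the front bay teeth up, the drawer is fully shut, the tin was slid clear of the drawer's path first without being lifted, and I've handed the job in at about 35 s of the 67 s allowed.

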